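Check two drive gears at the comparator and restore the bench

TASK

Two drive gears lie behind the motor and the pump: first move both the motor and the pump into the black side tray, standing upright. Then lay each gear, hub up, in the middle of the round white plate of the checking station whose master gear has the same teeth (coarse with coarse, fine with fine). Only when both gears are there, stand the motor back in the middle of its round yellow marking and the pump in the middle of its square red marking, without ever tipping either over.

Things in the scene. Friction and masses are not known exactly. Their poses are not given: they have to be found in the camera images.
- motor: Drive motor: upright plain steel cylinder, 56 mm diameter, 112 mm high, with a brass boss (20 mm diameter, 4 mm high) and a thin shaft stub (8 mm diameter) on top, 124 mm in all; about 0.45 kg. Loose; starts on the round yellow marking. Origin: centre of its underside, z up. Can be gripped across its diameter anywhere up to 110 mm height.
- pump: Pump unit: upright dark green square block 56 x 56 mm, 112 mm high, with a black cap (46 x 46 x 3 mm) and two white nozzles on top, 124 mm in all; about 0.4 kg. Loose; starts on the square red marking. Origin: centre of its underside, z up, x and y square to its sides.
- gear_coarse: White plastic spur gear with 10 large teeth: toothed disc 60 mm diameter, 14 mm thick, lying flat, with a round hub on top (24 mm diameter, from 14 to 32 mm height) to grip it by. Loose, about 60 g. Starts on the bench close behind (+x of) the motor or the pump, which are so tall and near that the gripper's body cannot come down over the gear. Origin: centre of its underside, z up.
- gear_fine: Blue plastic spur gear with 24 small teeth; otherwise the same sizes as the white one (disc 60 mm diameter, 14 mm thick, hub 24 mm diameter up to 32 mm height). Loose, about 60 g. Starts close behind the other one of motor and pump. Origin: centre of its underside, z up.
- station_coarse: Checking station for coarse gears, fixed: dark grey base 185 x 90 mm with a round white plate of 84 mm diameter whose top is 10 mm above the origin, and, 95 mm from its centre along the station's +x (away from the robot), a brass master gear with 10 large teeth (60 mm diameter, its top at 24 mm, its pin's top at 32 mm). Origin: under the centre of the white plate, at bench height.
- station_fine: Checking station for fine gears, fixed: the same as the coarse one (white plate 84 mm diameter with its top 10 mm above the origin, master gear 95 mm along its +x), but the master gear is dark steel with 24 small teeth. Origin: under the centre of the white plate, at bench height.
- side_tray: Black tray, fixed, the side area: 220 mm along its x, 115 mm along its y, walls 5 mm thick and 12 mm high, inner floor 5 mm above the bench. Motor and pump fit one behind the other along its x, for instance 50 mm either side of its centre. Origin: centre of its underside.
- home_motor: The motor's own place: round yellow marking, 84 mm diameter, a paper-thin marking flat on the bench (no height). Origin: its centre, at bench height.
- home_pump: The pump's own place: square red marking, 84 x 84 mm, a paper-thin marking flat on the bench (no height). Origin: its centre, at bench height; axes square to its sides.
There are look-alikes about, which are no part of the job. What is meant by the gear_fine is not turquoise, and is the smaller of those in its own colour. What is shaped like the gear_coarse but orange or pink is not meant.

How it is judged (in metres and radians):
On the way, in this order (a step that is already met when the one before it is completed fails the run):
1. motor and pump both stand upright in the black side tray (x of motor in the frame of side_tray between -0.085 and 0.085 m and y of motor in the frame of side_tray between -0.03 and 0.03 m and z of each of motor, pump in the frame of side_tray below 0.01 m and angle between each of motor, pump's own z axis and vertical below 0.1 rad and linear speed of each of motor, pump below 0.05 m/s and x of pump in the frame of side_tray between -0.085 and 0.085 m and y of pump in the frame of side_tray between -0.03 and 0.03 m), for 0.2 s.
2. each gear lies on the white plate of its own station while motor and pump still stand in the tray (all of step 1 and horizontal distance between gear_coarse and station_coarse below 0.012 m and z of gear_coarse in the frame of station_coarse between 0.006 and 0.014 m and angle between each of gear_coarse, gear_fine's own z axis and vertical below 0.1 rad and linear speed of each of gear_coarse, gear_fine below 0.03 m/s and horizontal distance between gear_fine and station_fine below 0.012 m and z of gear_fine in the frame of station_fine between 0.006 and 0.014 m), for 0.2 s.
At the end, for the whole second after the job is handed in: White gear on the coarse station's plate and blue gear on the fine one's, flat, hub up, each within 12 mm of the plate's centre; motor upright on the yellow marking, pump upright on the red marking, each within 12 mm of the marking's centre; all at rest (horizontal distance between gear_coarse and station_coarse below 0.012 m and z of gear_coarse in the frame of station_coarse between 0.006 and 0.014 m and angle between each of gear_coarse, gear_fine, motor, pump's own z axis and vertical below 0.1 rad and linear speed of each of gear_coarse, gear_fine, motor, pump below 0.03 m/s and horizontal distance between gear_fine and station_fine below 0.012 m and z of gear_fine in the frame of station_fine between 0.006 and 0.014 m and horizontal distance between motor and home_motor below 0.012 m and z of motor in the frame of home_motor between -0.004 and 0.004 m and horizontal distance between pump and home_pump below 0.012 m and z of pump in the frame of home_pump between -0.004 and 0.004 m); the robot touches nothing.
It fails at once if the motor is tipped over (more than 35 degrees) (angle between motor's own z axis and vertical above 0.61 rad).
It fails at once if the pump is tipped over (more than 35 degrees) (angle between pump's own z axis and vertical above 0.61 rad).
It also fails if it takes over 144 s, if anything falls off the work surface, if the arm or the gripper's body presses on something with over 40 N, if the wrist force passes 120 N, or if a joint passes its speed limit or range.

ROBOT

A 7-joint arm with a two-finger parallel gripper is mounted at the origin on the work surface. World frame = base frame: x ahead of the robot, y to its left, z up, the work surface at z = 0. Lengths are in m, angles in degrees, forces in N, time in s.
With the tool pointing down it reaches from about 0.4 to 0.925 m from the base axis. Payload 5.6 kg.
Tool frame: the origin (TCP) lies on the mounting face of the last link; the fingertips stand 173 mm ahead of it and the grasp point (between the pads) lies 155 mm ahead of it; z points along the fingers, y is the line along which they close (so a half turn about z gives the same grasp; the last joint's range is limited). The gripper opens to 85 mm and grips with 20 to 120 N. Pads are 22 mm wide; open, the fingers measure 114 mm over their backs; the gripper's body (76 mm by 85 mm) begins 54 mm behind the grasp point. The pads swing forward as they close: fully open they stand 13 mm farther back than shut.
Start: joints at [-76.776, 26.786, -0.665, 91.828, 0.344, 61.387, -3.226], TCP at [0.176, 0.626, 0.405] pointing down, gripper open.
Joint ranges: [-144.91, 144.91], [-17.63, 115.5], [-89.93, 88.59], [15.96, 139.68], [-74.01, 254.01], [8.47, 105.57], [-167.45, 167.45]. Speed limits (degrees/s): [147.25, 147.25, 180, 180, 180, 180, 180].

INTERFACE

Orientations are given as [roll, pitch, yaw] about the fixed x, y, z axes, in that order (R = Rz(yaw) Ry(pitch) Rx(roll)).
In Python, from rig import arm, camera, camera_model, workorder gives the robot as it stands.
- The arm moves only by the tool jog_arm, never from a script. Its argument "series" is a list of rows, each a list of 2 entries, a list of its own where there are three numbers: the shift along the tool's x, y, z in cm, then the turn, a rotation vector about the tool's x, y, z in rad. A call has 1 to 20 rows; each row shifts and turns the commanded pose from where the row before left it, along the tool's axes as they then stand; what a row does not reach is not made up. A row lasts 1/10 s, in which the tool goes at most 50 mm and 8.59 degrees, less where a joint would pass 70% of its speed; a pose out of reach is approached as far as the arm can. A call with a gripper value outside its range is refused whole. "grip" is the finger opening in cm, from 0 to 8.54, set as the call begins (left out, the last holds). The fingers move at their own pace and stop on an object; the grip force is fixed at half the most. Time passes only in rows, so rows that do not move let the fingers close. It gives the time, the measured TCP pose, the force, the opening and the grip force at its end, in the units of the state.
- arm.read_state(): the state, without advancing time (a new reading comes with each control period).
- camera(name): name is "scene" or "top" or "wrist"; returns the picture (480x640x3 uint8, blue, green, red); there is no depth.
- camera_model(name): a dict with "mtx" (3x3 intrinsics, pixels), "rvec" (rotation vector, rad) and "tvec" (3), from world to camera coordinates, as OpenCV has them; the wrist camera has in their place "mount" (4x4, takes a point from camera to tool coordinates, whose origin is the TCP and whose axes are the flange's). Camera axes: x right, y down, z forward; pixel columns grow to the right and rows downward; lengths in m; the calibration is good to about 2 mm. A picture is of the moment at which its call begins: read the wrist's pose just before it. camera_model takes no time and is no camera call.
- workorder.finish_job(): hands the job in; it is judged then, once.
The state is a dict: "t": time; "joint_pos": joint angles; "joint_vel": joint speeds; "effort": joint torques, N m; "eef_pos": TCP position; "orientation": TCP orientation; "force": force on the tool from outside, world axes, zero at the start; "wrist_torque": the same for the moment, N m; "width": opening from 0.0 (shut) to 1.0 (fully open); "grasp_force": force on a finger pad.
Only numpy, scipy, OpenCV 4.12 (cv2) and the standard library are available. Lean on these libraries where they do the work, as an engineer would, in place of code of your own. Each camera call takes 0.05 s, during which the arm holds its last target. There are 200 camera calls.

## Working session

There is one attempt and no reset: what is moved stays moved. The work goes in short steps, Python scripts to look and compute and a tool call to move; the robot and the scene stay as the last step left them, time stands still between calls to the robot, and variables do not carry over. Pictures are saved under pics/ and viewed, at most 14 in all, crops included, and the job is handed in when it is done.

Besides the shell and the picture viewer there is one more tool, called after "Request:" in YAML: its name, and indented under it one key for each argument. jog_arm: Moves the arm, as the interface text tells. Its arguments: {"type":"object","properties":{"series":{"type":"array"},"grip":{"type":"number"}},"required":["series"]}

```bash
ls; mkdir -p pics; python3 - <<'E'
from rig import arm,camera,camera_model
import cv2,json
print(arm.read_state())
for n in ("scene","top"):
    im=camera(n); cv2.imwrite(f"pics/{n}0.png",im)
    print(n,camera_model(n))
print(camera_model("wrist"))
E
```

```text
pics
{'t': 0.0, 'joint_pos': array([-76.77487555,  26.83694159,  -0.66523119,  91.88342526,
         0.34493387,  61.3876136 ,  -3.22320875]), 'joint_vel': array([-0.03887792, -0.09293676,  0.02330814,  0.04644766,  0.01142928,
        0.00886252, -0.04590689]), 'effort': array([-7.90782196e-04, -5.32378078e+01,  2.08583643e-02, -2.51300132e+01,
        1.12949219e-02,  7.58724025e-03, -2.75607633e-06]), 'eef_pos': array([0.17574061, 0.62551352, 0.4037093 ]), 'orientation': array([-1.79894297e+02,  8.14477258e-03,  1.64311004e+02]), 'force': array([ 0.03609627, -0.48213514, -0.53182223]), 'wrist_torque': array([0.0139747 , 0.04030121, 0.00883718]), 'grasp_force': 0.0, 'width': 0.9990574833466327}
scene {'mtx': array([[579.52420249,   0.        , 319.80785219],
       [  0.        , 579.52420249, 237.06401278],
       [  0.        ,   0.        ,   1.        ]]), 'rvec': array([ 2.10316531,  0.71048426, -0.33264355]), 'tvec': array([-0.36386066, -0.12203967,  1.47480946])}
top {'mtx': array([[573.37653288,   0.        , 325.224778  ],
       [  0.        , 573.37653288, 240.50819454],
       [  0.        ,   0.        ,   1.        ]]), 'rvec': array([ 2.15493781, -2.12181943,  0.20526207]), 'tvec': array([-0.01397763,  0.47142029,  1.26865436])}
{'mtx': array([[353.49232243,   0.        , 317.70045347],
       [  0.        , 353.49232243, 242.8298071 ],
       [  0.        ,   0.        ,   1.        ]]), 'mount': array([[-1.70311209e-04, -9.46713239e-01, -3.22077652e-01,
         8.24490681e-02],
       [ 9.99999880e-01, -1.35559625e-05, -4.88942894e-04,
         3.35980014e-04],
       [ 4.58522638e-04, -3.22077697e-01,  9.46713128e-01,
         3.23701904e-02],
       [ 0.00000000e+00,  0.00000000e+00,  0.00000000e+00,
         1.00000000e+00]])}
```

View pics/top0.png

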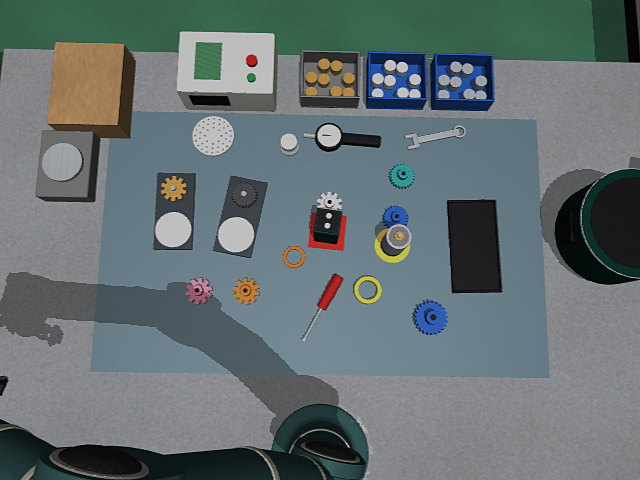

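View pics/scene0.png

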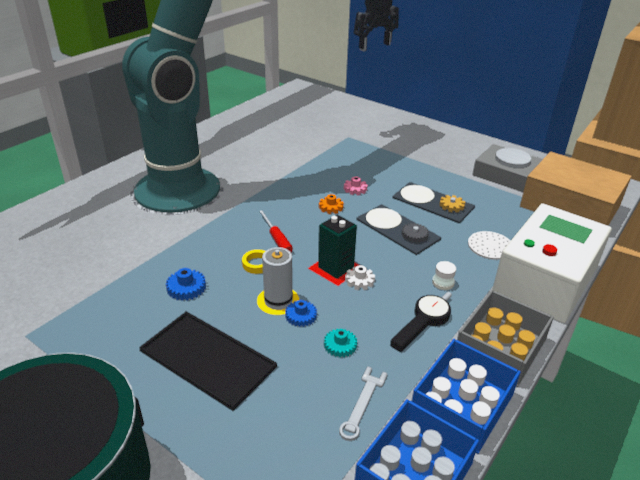

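The top view shows these possible confusions:
- **Fine gear:** blue at (396,216), a bigger blue at (431,317), and turquoise at (402,176). I choose (396,216).
- **Coarse gear:** white at (329,202), orange at (246,291), pink at (200,291), and the brass master at (174,188). I choose (329,202).
- **Stations:** coarse plate at (174,230), fine plate at (236,235).
- **Other:** the tray is at (474,246), the motor at (398,238), and the pump at (327,222).

Next is one close crop to check the choice.

```bash
cat > h.py <<'E'
import numpy as np,cv2
from rig import arm,camera,camera_model
from scipy.spatial.transform import Rotation as R
def cam(n,st=None):
    m=camera_model(n);K=m["mtx"]
    if n!="wrist":
        Rm=cv2.Rodrigues(m["rvec"])[0]; return K,Rm.T,-Rm.T@m["tvec"]
    T=np.eye(4);T[:3,:3]=R.from_euler("xyz",st["orientation"],degrees=True).as_matrix();T[:3,3]=st["eef_pos"]
    T=T@m["mount"];return K,T[:3,:3],T[:3,3]
def world(c,px,z):
    K,Rm,o=c;px=np.asarray(px,float).reshape(-1,2)
    d=np.c_[px,np.ones(len(px))]@np.linalg.inv(K).T@Rm.T
    return (o+d*((z-o[2])/d[:,2])[:,None])[:,:2]
def pix(c,p):
    K,Rm,o=c;q=(np.asarray(p,float).reshape(-1,3)-o)@Rm@K.T
    return q[:,:2]/q[:,2:]
def blobs(mask,amin=40):
    cs,_=cv2.findContours(mask.astype(np.uint8)*255,cv2.RETR_EXTERNAL,cv2.CHAIN_APPROX_NONE)
    return sorted([c.reshape(-1,2) for c in cs if cv2.contourArea(c)>amin],key=len,reverse=True)
def hsv(im): return cv2.cvtColor(im,cv2.COLOR_BGR2HSV)
E
python3 - <<'E'
from h import *
im=cv2.imread("pics/top0.png");c=cam("top");H=hsv(im);h,s,v=[H[...,i].astype(int) for i in range(3)]
cr=cv2.resize(im[165:300,285:510],None,fx=3.5,fy=3.5,interpolation=cv2.INTER_CUBIC);cv2.imwrite("pics/crop1.png",cr)
def roi(m,x0,x1,y0,y1):
    o=np.zeros(m.shape,bool);o[y0:y1,x0:x1]=m[y0:y1,x0:x1];return o
def rep(name,m,z,rect=False):
    for b in blobs(m)[:3]:
        w=world(c,b,z).astype(np.float32)*1000
        print(name,b.mean(0).round(),"circ",[np.round(q,1) for q in cv2.minEnclosingCircle(w)],"rect",[np.round(q,1) for q in cv2.minAreaRect(w)] if rect else "")
rep("tray",roi(v<45,440,510,190,300),0.012,1)
rep("plates",roi((s<30)&(v>180),145,265,200,265),0.010)
rep("stations",roi((v<90)&(s<80),145,275,165,265),0.004,1)
rep("blue",roi((h>100)&(h<125)&(s>150),370,460,195,345),0.014)
rep("white",roi((s<40)&(v>150),310,350,185,215),0.014)
rep("yellow",roi((h>20)&(h<35)&(s>150),360,420,220,270),0.0)
rep("boss",roi((h>8)&(h<30)&(s>60),385,412,225,248),0.116)
rep("pumpcap",roi((v<60),305,345,200,250),0.115,1)
rep("nozz",roi((s<40)&(v>150),318,336,205,245),0.124)
E
```

```text
tray [474. 246.] circ [array([ 471.3, -354.7]), np.float64(122.4)] rect [array([ 471.3, -355.2]), array([219.8, 115.5]), np.float64(1.8)]
plates [173. 229.] circ [array([497.9, 349. ]), np.float64(41.2)] rect 
plates [236. 234.] circ [array([488.5, 202. ]), np.float64(41.3)] rect 
stations [175. 216.] circ [array([543.9, 348.8]), np.float64(102.0)] rect [array([543.8, 349.6]), array([184.4,  92.1]), np.float64(0.6)]
stations [240. 222.] circ [array([534.3, 195.3]), np.float64(102.1)] rect [array([533.7, 194.2]), array([ 91.5, 186.2]), np.float64(79.5)]
blue [430. 318.] circ [array([ 301.7, -249.2]), np.float64(39.6)] rect 
blue [395. 216.] circ [array([ 533. , -170.7]), np.float64(31.3)] rect 
white [329. 202.] circ [array([566.1, -15.5]), np.float64(30.0)] rect 
yellow [389. 248.] circ [array([ 471.3, -163.9]), np.float64(41.5)] rect 
boss [399. 236.] circ [array([ 472.1, -164.2]), np.float64(10.8)] rect 
pumpcap [327. 225.] circ [array([492.3,  -7.6]), np.float64(43.2)] rect [array([491.6,  -8. ]), array([54.1, 73.4]), np.float64(82.7)]
```

View pics/crop1.png

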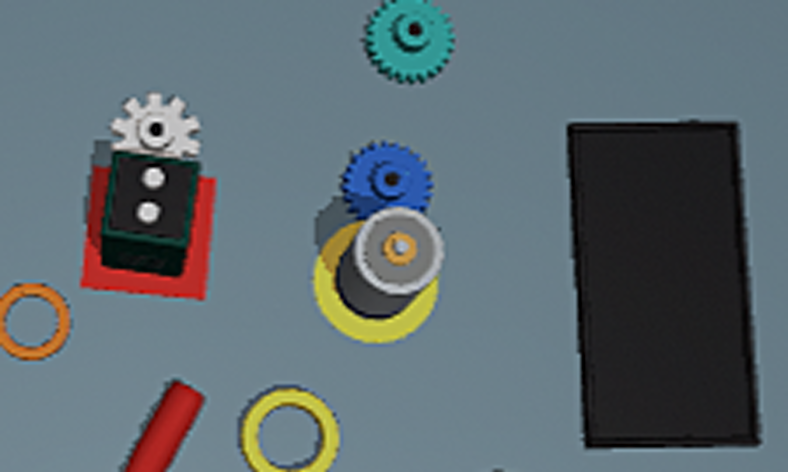

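The crop confirms the choice. The white 10-tooth gear is behind the pump, and the smaller blue 24-tooth gear is behind the motor, which carries the brass boss. Next I measure the pump's yaw.

```bash
python3 - <<'E'
from h import *
c=cam("top");f=lambda p:np.array(p)/3.5+[285,165]-0.35
n=world(c,f([[153,177],[148,212]]),0.124);print("nozzles",n*1e3,"mid",n.mean(0)*1e3)
q=world(c,f([[115,152],[199,162],[188,247],[107,238]]),0.112);print("top",q*1e3,q.mean(0)*1e3)
for i in range(4):
    d=q[(i+1)%4]-q[i];print(np.linalg.norm(d)*1e3,np.degrees(np.arctan2(d[1],d[0])))
print("shaft",world(c,f([[401,247]]),0.124)*1e3)
rd=world(c,f([[82,288],[205,299],[215,178]]),0);d=rd[1]-rd[0];print("red bottom",rd*1e3,np.degrees(np.arctan2(d[1],d[0])), (rd[0]+rd[2])/2)
E
```

```text
nozzles [[512.45042737 -11.31414906]
 [490.41879535  -8.52871533]] mid [501.43461136  -9.92143219]
top [[530.61694679  12.30750357]
 [525.18622073 -40.1020968 ]
 [471.23063037 -33.77954464]
 [476.01960723  16.36993186]] [500.76335128 -11.3010515 ]
52.69021727988627 -95.91592263241697
54.324767810360825 173.3165219876669
50.377616976689346 84.54513473518739
54.7482676524848 -4.2553697081533866
shaft [[ 471.26754054 -163.99932595]]
red bottom [[462.7864807   32.75511608]
 [456.69714223 -49.99613695]
 [540.00837734 -56.09250997]] -94.20858509954479 [ 0.50139743 -0.0116687 ]
```

Request:
jog_arm:
  series:
    - [[0, 0, 0], [0, 0, -0.137]]
    - [[0, 0, 0], [0, 0, -0.137]]
    - [[-3, -3, 0], [0, 0, 0]]
    - [[-3, -3, 0], [0, 0, 0]]
    - [[-3, -3, 0], [0, 0, 0]]
    - [[-3, -3, 0], [0, 0, 0]]
    - [[-3, -3, 0], [0, 0, 0]]
    - [[-3, -3, 0], [0, 0, 0]]
    - [[-3, -3, 0], [0, 0, 0]]
    - [[-3, -3, 0], [0, 0, 0]]
    - [[-3, -3, 0], [0, 0, 0]]
    - [[-3, -3, 0], [0, 0, 0]]
    - [[0, 0, 0], [0, 0, 0]]
  grip: 8.5

```text
t: 1.4
eef_pos: [0.4803, 0.3199, 0.4045]
orientation: [-179.8, 0.1, 179.4]
force: [0.2, -0.2, -0.4]
width: 0.999
grasp_force: 0.0
```

Request:
jog_arm:
  series:
    - [[0.9, -3.5, 0], [0, 0, -0.01]]
    - [[0, -3.5, 0], [0, 0, 0]]
    - [[0, -3.5, 0], [0, 0, 0]]
    - [[0, -3.5, 0], [0, 0, 0]]
    - [[0, -3.5, 0], [0, 0, 0]]
    - [[0, -3.5, 0], [0, 0, 0]]
    - [[0, -3.5, 0], [0, 0, 0]]
    - [[0, -3.5, 0], [0, 0, 0]]
    - [[0, -3.5, 0], [0, 0, 0]]
    - [[0, -3.5, 0], [0, 0, 0]]
    - [[0, -3.5, 0], [0, 0, 0]]
    - [[0, -3.5, 0], [0, 0, 0]]
    - [[0, -3.5, 0], [0, 0, 0]]
    - [[0, -2.9, 0], [0, 0, 0]]
    - [[0, 0, 0], [0, 0, 0]]
    - [[0, 0, 0], [0, 0, 0]]

```text
t: 3.0
eef_pos: [0.4712, -0.1581, 0.4044]
orientation: [180.0, -0.0, -179.5]
force: [0.3, 0.3, -0.7]
width: 0.994
grasp_force: 0.0
```

Request:
jog_arm:
  series:
    - [[0, -0.6, 0], [0, 0, 0.009]]
    - [[0, 0, 2.5], [0, 0, 0]]
    - [[0, 0, 2.5], [0, 0, 0]]
    - [[0, 0, 2.5], [0, 0, 0]]
    - [[0, 0, 2.5], [0, 0, 0]]
    - [[0, 0, 2], [0, 0, 0]]
    - [[0, 0, 2], [0, 0, 0]]
    - [[0, 0, 1], [0, 0, 0]]
    - [[0, 0, 0.9], [0, 0, 0]]
    - [[0, 0, 0], [0, 0, 0]]
    - [[0, 0, 0], [0, 0, 0]]

```text
t: 4.1
eef_pos: [0.4718, -0.1641, 0.2462]
orientation: [-180.0, 0.1, -179.9]
force: [1.0, -0.2, -0.2]
width: 0.997
grasp_force: 0.0
```

Request:
jog_arm:
  series:
    - [[0, 0, 0], [0, 0, 0]]
    - [[0, 0, 0], [0, 0, 0]]
    - [[0, 0, 0], [0, 0, 0]]
    - [[0, 0, 0], [0, 0, 0]]
    - [[0, 0, 0], [0, 0, 0]]
    - [[0, 0, 0], [0, 0, 0]]
    - [[0, 0, 0], [0, 0, 0]]
    - [[0, 0, 0], [0, 0, 0]]
    - [[0, 0, 0], [0, 0, 0]]
    - [[0, 0, 0], [0, 0, 0]]
    - [[0, 0, 0], [0, 0, 0]]
    - [[0, 0, 0], [0, 0, 0]]
  grip: 4.0

```text
t: 5.3
eef_pos: [0.4718, -0.1641, 0.2467]
orientation: [180.0, 0.1, -179.9]
force: [-1.0, 0.5, 5.7]
width: 0.642
grasp_force: 62.4
```

Request:
jog_arm:
  series:
    - [[0, 0, -0.5], [0, 0, 0]]
    - [[0, 0, -1], [0, 0, 0]]
    - [[0, 0, -1.5], [0, 0, 0]]
    - [[0, 0, -2], [0, 0, 0]]
    - [[0, 0, -1], [0, 0, 0]]
    - [[0.4, -1.4, 0], [0, 0, 0]]
    - [[0.6, -2.3, 0], [0, 0, 0]]
    - [[0.6, -2.3, 0], [0, 0, 0]]
    - [[0.6, -2.3, 0], [0, 0, 0]]
    - [[0.6, -2.3, 0], [0, 0, 0]]
    - [[0.6, -2.3, 0], [0, 0, 0]]
    - [[0.6, -2.3, 0], [0, 0, 0]]
    - [[0.6, -2.3, 0], [0, 0, 0]]
    - [[0.5, -1.8, 0], [0, 0, 0]]
    - [[0, 0, 0], [0, 0, 0]]
    - [[0, 0, 0], [0, 0, 0]]

```text
t: 6.9
eef_pos: [0.4203, -0.3571, 0.3055]
orientation: [180.0, -0.0, -180.0]
force: [-0.1, 0.9, -3.9]
width: 0.642
grasp_force: 64.7
```

Now I lower it by 5.35 cm so it rests on the tray floor, then release.

Request:
jog_arm:
  series:
    - [[0, 0, 1], [0, 0, 0]]
    - [[0, 0, 1.5], [0, 0, 0]]
    - [[0, 0, 1.2], [0, 0, 0]]
    - [[0, 0, 0.7], [0, 0, 0]]
    - [[0, 0, 0.4], [0, 0, 0]]
    - [[0, 0, 0.3], [0, 0, 0]]
    - [[0, 0, 0.15], [0, 0, 0]]
    - [[0, 0, 0.15], [0, 0, 0]]
    - [[0, 0, 0], [0, 0, 0]]
    - [[0, 0, 0], [0, 0, 0]]
    - [[0, 0, 0], [0, 0, 0]]

```text
t: 8.0
eef_pos: [0.4207, -0.3572, 0.2519]
orientation: [-180.0, 0.0, -179.9]
force: [0.2, 0.5, -4.3]
width: 0.645
grasp_force: 64.8
```

Request:
jog_arm:
  series:
    - [[0, 0, 0.08], [0, 0, 0]]
    - [[0, 0, 0.05], [0, 0, 0]]
    - [[0, 0, 0], [0, 0, 0]]
    - [[0, 0, 0], [0, 0, 0]]

```text
t: 8.4
eef_pos: [0.4209, -0.3573, 0.2517]
orientation: [180.0, 0.1, -179.9]
force: [-1.8, 2.3, 6.7]
width: 0.639
grasp_force: 65.6
```

Request:
jog_arm:
  series:
    - [[0, 0, 0], [0, 0, 0]]
    - [[0, 0, 0], [0, 0, 0]]
    - [[0, 0, 0], [0, 0, 0]]
    - [[0, 0, 0], [0, 0, 0]]
    - [[0, 0, 0], [0, 0, 0]]
    - [[0, 0, 0], [0, 0, 0]]
    - [[0, 0, 0], [0, 0, 0]]
    - [[0, 0, 0], [0, 0, 0]]
  grip: 8.5

```text
t: 9.2
eef_pos: [0.4207, -0.3572, 0.2504]
orientation: [180.0, 0.0, -179.9]
force: [-0.1, 0.2, 0.5]
width: 0.995
grasp_force: 0.0
```

Request:
jog_arm:
  series:
    - [[0, 0, -1], [0, 0, 0]]
    - [[0, 0, -3], [0, 0, 0]]
    - [[0, 0, -4], [0, 0, 0]]
    - [[0, 0, -2], [0, 0, 0]]
    - [[-0.8, 3.4, 0], [0, 0, 0]]
    - [[-0.8, 3.5, 0], [0, 0, 0]]
    - [[-0.8, 3.5, 0], [0, 0, 0]]
    - [[-0.8, 3.5, 0], [0, 0, 0]]
    - [[-0.8, 3.5, 0], [0, 0, 0]]
    - [[-0.8, 3.5, 0], [0, 0, 0]]
    - [[-0.8, 3.5, 0], [0, 0, 0]]
    - [[-0.8, 3.5, 0], [0, 0, 0]]
    - [[-0.8, 3.5, 0], [0, 0, 0]]
    - [[-0.8, 3.3, 0], [0, 0, 0]]
    - [[0, 0, 0], [0, 0, 0.096]]
    - [[0, 0, 0], [0, 0, 0]]
    - [[0, 0, 0], [0, 0, 0]]

```text
t: 10.9
eef_pos: [0.5001, -0.0107, 0.3508]
orientation: [-180.0, 0.0, 174.6]
force: [-0.2, -0.1, 0.2]
width: 0.993
grasp_force: 0.0
```

Request:
jog_arm:
  series:
    - [[-0.1, 0, 2], [0, 0, 0]]
    - [[0, 0, 2.5], [0, 0, 0]]
    - [[0, 0, 2.5], [0, 0, 0]]
    - [[0, 0, 2], [0, 0, 0]]
    - [[0, 0, 1], [0, 0, 0]]
    - [[0, 0, 0.5], [0, 0, 0]]
    - [[0, 0, 0], [0, 0, 0]]
    - [[0, 0, 0], [0, 0, 0]]

```text
t: 11.7
eef_pos: [0.5017, -0.0105, 0.2462]
orientation: [180.0, 0.1, 174.6]
force: [0.2, 0.3, 1.0]
width: 0.998
grasp_force: 0.0
```

Request:
jog_arm:
  series:
    - [[0, 0, 0], [0, 0, 0]]
    - [[0, 0, 0], [0, 0, 0]]
    - [[0, 0, 0], [0, 0, 0]]
    - [[0, 0, 0], [0, 0, 0]]
    - [[0, 0, 0], [0, 0, 0]]
    - [[0, 0, 0], [0, 0, 0]]
    - [[0, 0, 0], [0, 0, 0]]
    - [[0, 0, 0], [0, 0, 0]]
    - [[0, 0, 0], [0, 0, 0]]
    - [[0, 0, 0], [0, 0, 0]]
    - [[0, 0, 0], [0, 0, 0]]
    - [[0, 0, 0], [0, 0, 0]]
  grip: 4.0

```text
t: 12.9
eef_pos: [0.5017, -0.0099, 0.2464]
orientation: [180.0, 0.1, 174.6]
force: [-0.7, 1.3, 5.0]
width: 0.655
grasp_force: 62.2
```

Request:
jog_arm:
  series:
    - [[0, 0, -0.5], [0, 0, 0]]
    - [[0, 0, -1], [0, 0, 0]]
    - [[0, 0, -2], [0, 0, 0]]
    - [[0, 0, -2], [0, 0, 0]]
    - [[0, 0, -1], [0, 0, 0]]
    - [[0, 0, -0.5], [0, 0, -0.045]]
    - [[0, 0, 0], [0, 0, -0.05]]
    - [[-0.2, -1.8, 0], [0, 0, 0]]
    - [[-0.2, -3, 0], [0, 0, 0]]
    - [[-0.2, -3, 0], [0, 0, 0]]
    - [[-0.2, -3, 0], [0, 0, 0]]
    - [[-0.2, -3, 0], [0, 0, 0]]
    - [[-0.2, -3, 0], [0, 0, 0]]
    - [[-0.2, -3, 0], [0, 0, 0]]
    - [[-0.2, -3, 0], [0, 0, 0]]
    - [[-0.2, -3, 0], [0, 0, 0]]
    - [[-0.2, -3, 0], [0, 0, 0]]
    - [[0, -3, 0], [0, 0, 0]]
    - [[0, -2.5, 0], [0, 0, 0]]
    - [[0, 0, 0], [0, 0, 0]]

```text
t: 14.9
eef_pos: [0.5196, -0.3576, 0.3152]
orientation: [-179.8, -0.1, 179.7]
force: [-0.9, -0.3, -4.9]
width: 0.649
grasp_force: 64.7
```

Request:
jog_arm:
  series:
    - [[0, 0.4, 1.5], [0, 0, 0]]
    - [[0, 0, 1.8], [0, 0, 0]]
    - [[0, 0, 1.2], [0, 0, 0]]
    - [[0, 0, 0.8], [0, 0, 0]]
    - [[0, 0, 0.4], [0, 0, 0]]
    - [[0, 0, 0.3], [0, 0, 0]]
    - [[0, 0, 0.2], [0, 0, 0]]
    - [[0, 0, 0.15], [0, 0, 0]]
    - [[0, 0, 0.05], [0, 0, 0]]
    - [[0, 0, 0], [0, 0, 0]]
    - [[0, 0, 0], [0, 0, 0]]

```text
t: 16.0
eef_pos: [0.5214, -0.3493, 0.2517]
orientation: [-180.0, 0.0, -180.0]
force: [-0.3, -0.2, -3.4]
width: 0.65
grasp_force: 64.7
```

Request:
jog_arm:
  series:
    - [[0, 0, 0.08], [0, 0, 0]]
    - [[0, 0, 0.06], [0, 0, 0]]
    - [[0, 0, 0], [0, 0, 0]]
    - [[0, 0, 0], [0, 0, 0]]

```text
t: 16.4
eef_pos: [0.5215, -0.3493, 0.2515]
orientation: [180.0, 0.1, -180.0]
force: [-2.5, 2.1, 5.8]
width: 0.646
grasp_force: 66.0
```

Request:
jog_arm:
  series:
    - [[0, 0, 0], [0, 0, 0]]
    - [[0, 0, 0], [0, 0, 0]]
    - [[0, 0, 0], [0, 0, 0]]
    - [[0, 0, 0], [0, 0, 0]]
    - [[0, 0, 0], [0, 0, 0]]
    - [[0, 0, 0], [0, 0, 0]]
    - [[0, 0, 0], [0, 0, 0]]
    - [[0, 0, 0], [0, 0, 0]]
    - [[0, 0, -1], [0, 0, 0]]
    - [[0, 0, -3], [0, 0, 0]]
    - [[0, 0, -4], [0, 0, 0]]
    - [[0, 0, -4], [0, 0, 0]]
    - [[0, 0, -1], [0, 0, 0]]
    - [[0, 0, 0], [0, 0, 0]]
    - [[0, 0, 0], [0, 0, 0]]
  grip: 8.5

```text
t: 17.9
eef_pos: [0.521, -0.3488, 0.3793]
orientation: [180.0, -0.0, -180.0]
force: [0.1, 0.2, -0.1]
width: 0.996
grasp_force: 0.0
```

```bash
cat > m.py <<'E'
from h import *
import sys
im=camera("top");cv2.imwrite(sys.argv[1],im);c=cam("top");H=hsv(im);h,s,v=[H[...,i].astype(int) for i in range(3)]
def rep(name,m,z,x0,x1,y0,y1):
    o=np.zeros(m.shape,bool);o[y0:y1,x0:x1]=m[y0:y1,x0:x1]
    for b in blobs(o)[:2]:
        w=world(c,b,z).astype(np.float32)*1000;r=cv2.minAreaRect(w)
        print(name,b.mean(0).round(),"circ",[np.round(q,1) for q in cv2.minEnclosingCircle(w)],"rect",[np.round(q,1) for q in r])
rep("blue",(h>100)&(h<125)&(s>150),0.014,360,460,185,300)
rep("white",(s<40)&(v>150),0.014,305,355,180,225)
rep("yellow",(h>20)&(h<35)&(s>150),0.0,360,420,210,272)
rep("red",((h<8)|(h>172))&(s>130),0.0,295,355,195,260)
rep("plates",(s<30)&(v>150),0.010,145,265,200,265)
rep("boss",(h>8)&(h<30)&(s>60),0.116,450,520,190,300)
rep("nozz",(s<40)&(v>150),0.124,450,495,190,260)
E
python3 m.py pics/top1.png
```

```text
blue [396. 217.] circ [array([ 533.3, -171.6]), np.float64(30.4)] rect [array([ 533.7, -171.1]), array([56. , 59.1]), np.float64(57.0)]
white [329. 204.] circ [array([565.4, -14.3]), np.float64(30.8)] rect [array([565.9, -15.2]), array([59.3, 57. ]), np.float64(79.5)]
yellow [392. 245.] circ [array([ 471.2, -164.5]), np.float64(41.2)] rect [array([ 470.8, -163.8]), array([78.1, 81.1]), np.float64(89.4)]
red [327. 231.] circ [array([501.9, -11.5]), np.float64(57.8)] rect [array([501.8, -11.3]), array([83.3, 83.6]), np.float64(85.2)]
plates [235. 234.] circ [array([488.7, 202.4]), np.float64(41.9)] rect [array([489.1, 202.7]), array([80.9, 81.9]), np.float64(1.0)]
plates [173. 229.] circ [array([497.9, 349. ]), np.float64(41.8)] rect [array([498.4, 349.7]), array([80.9, 81.8]), np.float64(1.0)]
```

View pics/top1.png

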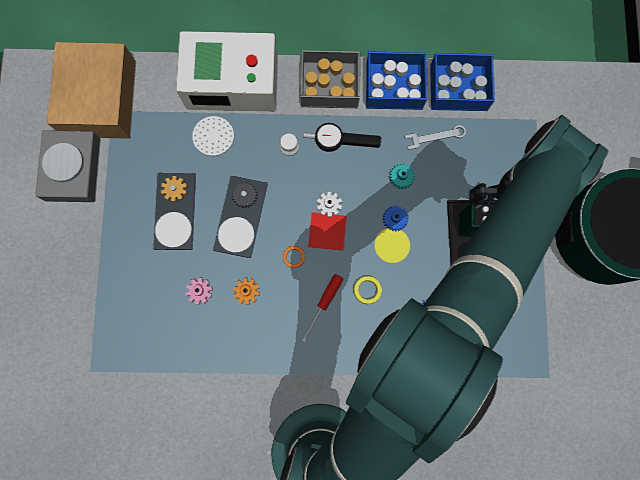

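The top view shows both gears now in the open: blue at (396,217) and white at (329,204). Both markings are clear, and the arm covers the tray. Next I pick the blue gear.

Request:
jog_arm:
  series:
    - [[-0.25, 3.5, 0], [0, 0, 0]]
    - [[-0.25, 3.5, 0], [0, 0, 0]]
    - [[-0.25, 3.5, 0], [0, 0, 0]]
    - [[-0.25, 3.5, 0], [0, 0, 0]]
    - [[-0.25, 3.5, 0], [0, 0, 0]]
    - [[0, 0.3, 0], [0, 0, 0]]
    - [[0, 0, 2.5], [0, 0, 0]]
    - [[0, 0, 3], [0, 0, 0]]
    - [[0, 0, 3], [0, 0, 0]]
    - [[0, 0, 3], [0, 0, 0]]
    - [[0, 0, 2], [0, 0, 0]]
    - [[0, 0, 1], [0, 0, 0]]
    - [[0, 0, 0], [0, 0, 0]]
    - [[0, 0, 0], [0, 0, 0]]
  grip: 5

```text
t: 19.35
eef_pos: [0.5339, -0.1716, 0.2352]
orientation: [-180.0, 0.0, 180.0]
force: [0.6, -0.5, 0.0]
width: 0.587
grasp_force: 0.0
```

Request:
jog_arm:
  series:
    - [[0, 0, 1.5], [0, 0, 0]]
    - [[0, 0, 1.5], [0, 0, 0]]
    - [[0, 0, 1], [0, 0, 0]]
    - [[0, 0, 0.5], [0, 0, 0]]
    - [[0, 0, 0], [0, 0, 0]]
    - [[0, 0, 0], [0, 0, 0]]

```text
t: 19.95
eef_pos: [0.5339, -0.1713, 0.19]
orientation: [-180.0, 0.0, -180.0]
force: [-0.6, -0.9, -0.5]
width: 0.59
grasp_force: 0.0
```

Request:
jog_arm:
  series:
    - [[0, 0, 0], [0, 0, 0]]
    - [[0, 0, 0], [0, 0, 0]]
    - [[0, 0, 0], [0, 0, 0]]
    - [[0, 0, 0], [0, 0, 0]]
    - [[0, 0, 0], [0, 0, 0]]
    - [[0, 0, 0], [0, 0, 0]]
    - [[0, 0, 0], [0, 0, 0]]
    - [[0, 0, 0], [0, 0, 0]]
    - [[0, 0, 0], [0, 0, 0]]
    - [[0, 0, 0], [0, 0, 0]]
  grip: 1.2

```text
t: 20.95
eef_pos: [0.5341, -0.1713, 0.1908]
orientation: [-180.0, 0.1, -180.0]
force: [-1.6, 1.4, 5.9]
width: 0.252
grasp_force: 58.7
```

Request:
jog_arm:
  series:
    - [[0, 0, -0.5], [0, 0, 0]]
    - [[0, 0, -1.5], [0, 0, 0]]
    - [[0, 0, -2.5], [0, 0, 0]]
    - [[0, 0, -2], [0, 0, 0]]
    - [[0, 0, -0.5], [0, 0, 0]]
    - [[0.3, 1.7, 0], [0, 0, 0]]
    - [[0.3, 3, 0], [0, 0, 0]]
    - [[0.3, 3, 0], [0, 0, 0]]
    - [[0.4, 3, 0], [0, 0, 0]]
    - [[0.4, 3, 0], [0, 0, 0]]
    - [[0.4, 3, 0], [0, 0, 0]]
    - [[0.4, 3, 0], [0, 0, 0]]
    - [[0.4, 3, 0], [0, 0, 0]]
    - [[0.4, 3, 0], [0, 0, 0]]
    - [[0.4, 3, 0], [0, 0, 0]]
    - [[0.4, 3, 0], [0, 0, 0]]
    - [[0.4, 3, 0], [0, 0, 0]]
    - [[0, 2.7, 0], [0, 0, 0]]
    - [[0, 0, 0], [0, 0, 0]]
    - [[0, 0, 0], [0, 0, 0]]

```text
t: 22.95
eef_pos: [0.4875, 0.2037, 0.259]
orientation: [-179.9, -0.1, -179.9]
force: [0.6, -0.1, -0.8]
width: 0.252
grasp_force: 58.8
```

Request:
jog_arm:
  series:
    - [[-0.1, -0.1, 1.5], [0, 0, 0]]
    - [[0, 0, 1.5], [0, 0, 0]]
    - [[0, 0, 1.2], [0, 0, 0]]
    - [[0, 0, 0.7], [0, 0, 0]]
    - [[0, 0, 0.4], [0, 0, 0]]
    - [[0, 0, 0.3], [0, 0, 0]]
    - [[0, 0, 0.1], [0, 0, 0]]
    - [[0, 0, 0.05], [0, 0, 0]]
    - [[0, 0, 0], [0, 0, 0]]
    - [[0, 0, 0], [0, 0, 0]]

```text
t: 23.95
eef_pos: [0.4898, 0.2019, 0.2028]
orientation: [180.0, 0.0, -180.0]
force: [0.7, -0.2, -0.0]
width: 0.251
grasp_force: 58.9
```

Request:
jog_arm:
  series:
    - [[0, 0, 0.1], [0, 0, 0]]
    - [[0, 0, 0.1], [0, 0, 0]]
    - [[0, 0, 0.05], [0, 0, 0]]
    - [[0, 0, 0], [0, 0, 0]]
    - [[0, 0, 0], [0, 0, 0]]

```text
t: 24.45
eef_pos: [0.4898, 0.2018, 0.2007]
orientation: [180.0, 0.0, -180.0]
force: [-1.5, -1.1, 7.9]
width: 0.251
grasp_force: 59.7
```

Request:
jog_arm:
  series:
    - [[0, 0, 0], [0, 0, 0]]
    - [[0, 0, 0], [0, 0, 0]]
    - [[0, 0, 0], [0, 0, 0]]
    - [[0, 0, 0], [0, 0, 0]]
    - [[0, 0, 0], [0, 0, 0]]
    - [[0, 0, 0], [0, 0, 0]]
    - [[0, 0, -1], [0, 0, 0]]
    - [[0, 0, -2], [0, 0, 0]]
    - [[0, 0, -2], [0, 0, 0]]
    - [[-1, -3, 0], [0, 0, 0]]
    - [[-1.1, -3, 0], [0, 0, 0]]
    - [[-1.1, -3, 0], [0, 0, 0]]
    - [[-1.1, -3, 0], [0, 0, 0]]
    - [[-1.1, -3, 0], [0, 0, 0]]
    - [[-1.1, -3, 0], [0, 0, 0]]
    - [[-1.1, -3, 0], [0, 0, 0]]
    - [[0, -0.7, 0], [0, 0, 0]]
    - [[0, 0, 0], [0, 0, 0]]
    - [[0, 0, 0], [0, 0, 0]]
  grip: 5

```text
t: 26.35
eef_pos: [0.5655, -0.0141, 0.2502]
orientation: [179.9, -0.0, -179.9]
force: [-0.2, 0.3, -0.7]
width: 0.584
grasp_force: 0.0
```

```bash
sed -i 's/^rep("blue".*/&\nrep("blue2",(h>100)\&(h<125)\&(s>150),0.014,200,275,190,270)\nrep("white2",(s<40)\&(v>150),0.024,150,200,200,265)/' m.py; python3 m.py pics/top2.png | cut -c1-130; python3 -c "
from h import *;print(arm.read_state()['eef_pos'])"
```

```text
blue2 [236. 233.] circ [array([491.4, 200. ]), np.float64(30.5)] rect [array([491.8, 201.2]), array([59.5, 55.8]), np.float64(2.1)
white2 [173. 229.] circ [array([495.2, 345.5]), np.float64(41.4)] rect [array([495.8, 346.2]), array([80.1, 80.9]), np.float64(1.0
yellow [392. 245.] circ [array([ 471. , -164.5]), np.float64(41.4)] rect [array([ 471., -164.]), array([78.2, 81.6]), np.float64(8
plates [235. 234.] circ [array([488.8, 202.9]), np.float64(41.9)] rect [array([489.1, 202.7]), array([80.9, 81.8]), np.float64(1.0
plates [173. 229.] circ [array([497.9, 349. ]), np.float64(41.8)] rect [array([498.4, 349.7]), array([80.9, 81.8]), np.float64(1.0
boss [490. 260.] circ [array([ 421.9, -359.4]), np.float64(10.9)] rect [array([ 421.9, -359.4]), array([17.4, 19.9]), np.float64(0
[ 0.56548367 -0.01361182  0.25012885]
```

Request:
jog_arm:
  series:
    - [[0, -0.1, 1.5], [0, 0, 0]]
    - [[0, 0, 1.5], [0, 0, 0]]
    - [[0, 0, 1.5], [0, 0, 0]]
    - [[0, 0, 1], [0, 0, 0]]
    - [[0, 0, 0.5], [0, 0, 0]]
    - [[0, 0, 0], [0, 0, 0]]
    - [[0, 0, 0], [0, 0, 0]]

```text
t: 27.1
eef_pos: [0.566, -0.0163, 0.1901]
orientation: [-180.0, 0.0, 180.0]
force: [-1.1, 0.0, 0.7]
width: 0.583
grasp_force: 0.0
```

Request:
jog_arm:
  series:
    - [[0, 0, 0], [0, 0, 0]]
    - [[0, 0, 0], [0, 0, 0]]
    - [[0, 0, 0], [0, 0, 0]]
    - [[0, 0, 0], [0, 0, 0]]
    - [[0, 0, 0], [0, 0, 0]]
    - [[0, 0, 0], [0, 0, 0]]
    - [[0, 0, 0], [0, 0, 0]]
    - [[0, 0, 0], [0, 0, 0]]
    - [[0, 0, 0], [0, 0, 0]]
    - [[0, 0, 0], [0, 0, 0]]
  grip: 1.2

```text
t: 28.1
eef_pos: [0.5661, -0.0162, 0.1909]
orientation: [180.0, 0.1, -180.0]
force: [-0.7, 0.5, 5.9]
width: 0.251
grasp_force: 58.7
```

Request:
jog_arm:
  series:
    - [[0, 0, -0.5], [0, 0, 0]]
    - [[0, 0, -1.5], [0, 0, 0]]
    - [[0, 0, -2.5], [0, 0, 0]]
    - [[0, 0, -2.5], [0, 0, 0]]
    - [[0, 0, -1], [0, 0, 0]]
    - [[0.4, 1.8, 0], [0, 0, 0]]
    - [[0.5, 3, 0], [0, 0, 0]]
    - [[0.6, 3, 0], [0, 0, 0]]
    - [[0.6, 3, 0], [0, 0, 0]]
    - [[0.6, 3, 0], [0, 0, 0]]
    - [[0.6, 3, 0], [0, 0, 0]]
    - [[0.6, 3, 0], [0, 0, 0]]
    - [[0.6, 3, 0], [0, 0, 0]]
    - [[0.6, 3, 0], [0, 0, 0]]
    - [[0.6, 3, 0], [0, 0, 0]]
    - [[0.6, 3, 0], [0, 0, 0]]
    - [[0.5, 3, 0], [0, 0, 0]]
    - [[0, 1.8, 0], [0, 0, 0]]
    - [[0, 0, 0], [0, 0, 0]]
    - [[0, 0, 0], [0, 0, 0]]

```text
t: 30.1
eef_pos: [0.4981, 0.3487, 0.2698]
orientation: [-179.9, -0.0, 180.0]
force: [0.3, -0.9, -1.1]
width: 0.25
grasp_force: 58.8
```

Request:
jog_arm:
  series:
    - [[0, 0, 1.5], [0, 0, 0]]
    - [[0, 0, 2], [0, 0, 0]]
    - [[0, 0, 1.5], [0, 0, 0]]
    - [[0, 0, 1], [0, 0, 0]]
    - [[0, 0, 0.5], [0, 0, 0]]
    - [[0, 0, 0], [0, 0, 0]]
    - [[0, 0, 0], [0, 0, 0]]

```text
t: 30.8
eef_pos: [0.498, 0.3498, 0.2054]
orientation: [180.0, 0.0, 180.0]
force: [-0.9, -0.1, -0.1]
width: 0.251
grasp_force: 58.8
```

Request:
jog_arm:
  series:
    - [[0, 0, 0.2], [0, 0, 0]]
    - [[0, 0, 0.15], [0, 0, 0]]
    - [[0, 0, 0.1], [0, 0, 0]]
    - [[0, 0, 0.05], [0, 0, 0]]
    - [[0, 0, 0], [0, 0, 0]]
    - [[0, 0, 0], [0, 0, 0]]

```text
t: 31.4
eef_pos: [0.4978, 0.3499, 0.2009]
orientation: [180.0, 0.0, -180.0]
force: [-1.5, -0.5, 5.8]
width: 0.249
grasp_force: 59.4
```

Request:
jog_arm:
  series:
    - [[0, 0, 0], [0, 0, 0]]
    - [[0, 0, 0], [0, 0, 0]]
    - [[0, 0, 0], [0, 0, 0]]
    - [[0, 0, 0], [0, 0, 0]]
    - [[0, 0, 0], [0, 0, 0]]
    - [[0, 0, 0], [0, 0, 0]]
    - [[0, 0, -1], [0, 0, 0]]
    - [[0, 0, -2], [0, 0, 0]]
    - [[0, 0, -3], [0, 0, 0]]
    - [[0, 0, -4], [0, 0, 0]]
    - [[0, 0, -4], [0, 0, 0]]
    - [[0, 0, -2], [0, 0, 0]]
    - [[0, -3, 0], [0, 0, 0]]
    - [[0, -4, 0], [0, 0, 0]]
    - [[0, -4, 0], [0, 0, 0]]
    - [[0, -4, 0], [0, 0, 0]]
    - [[0, -4, 0], [0, 0, 0]]
    - [[0, -4, 0], [0, 0, 0]]
    - [[0, 0, 0], [0, 0, 0]]
  grip: 5

```text
t: 33.3
eef_pos: [0.4978, 0.1138, 0.361]
orientation: [-179.9, 0.1, 179.5]
force: [0.1, 0.5, -0.3]
width: 0.589
grasp_force: 0.0
```

```bash
python3 m.py pics/top3.png | cut -c1-130; python3 - <<'E'
from h import *
im=cv2.imread("pics/top3.png")
cv2.imwrite("pics/c3.png",np.hstack([cv2.resize(im[160:270,140:280],None,fx=3,fy=3),cv2.resize(im[190:300,440:560],None,fx=3,fy=3)]))
E
```

```text
white2 [173. 229.] circ [array([495.2, 345.5]), np.float64(41.4)] rect [array([495.8, 346.2]), array([80.1, 80.9]), np.float64(1.0
yellow [392. 245.] circ [array([ 471.2, -164.5]), np.float64(41.2)] rect [array([ 471., -164.]), array([78.2, 81.5]), np.float64(8
red [327. 231.] circ [array([501.9, -11.5]), np.float64(57.8)] rect [array([501.8, -11.3]), array([83.3, 83.6]), np.float64(85.2)]
plates [173. 229.] circ [array([497.9, 349. ]), np.float64(41.8)] rect [array([498.4, 349.7]), array([80.9, 81.8]), np.float64(1.0
plates [221. 234.] circ [array([487.3, 233. ]), np.float64(27.4)] rect [array([487.1, 237.6]), array([54.7, 11.6]), np.float64(2.6
boss [490. 260.] circ [array([ 421.9, -359.4]), np.float64(10.9)] rect [array([ 421.9, -359.4]), array([17.4, 19.9]), np.float64(0
```

View pics/c3.png

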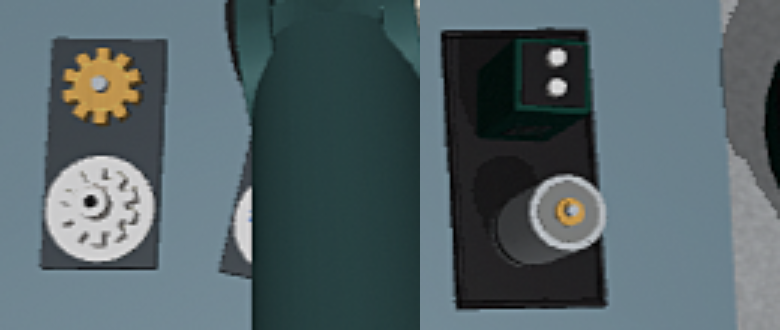

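The crop shows the white gear on the coarse plate, flat with its hub up at crop (91,202). In the tray both the pump and the motor stand upright. I'll check the white hub position while moving on to the pump.

```bash
python3 - <<'E'
from h import *
c=cam("top");f=lambda p,o:np.array(p)/3+o-0.33
print("white hub",world(c,f([[91,202]],[140,160]),0.042)*1e3)
print("motor shaft",world(c,f([[571-420,211]],[440,190]),0.129)*1e3,"nozz mid",world(c,f([[557.5-420,72]],[440,190]),0.129)*1e3)
E
```

```text
white hub [[496.63149966 347.78373553]]
motor shaft [[ 420.04389394 -356.46626996]] nozz mid [[ 520.87963456 -350.34540111]]
```

Request:
jog_arm:
  series:
    - [[-0.1, -3, 0], [0, 0, 0]]
    - [[-0.2, -3.6, 0], [0, 0, 0]]
    - [[-0.2, -3.6, 0], [0, 0, 0]]
    - [[-0.2, -3.6, 0], [0, 0, 0]]
    - [[-0.2, -3.6, 0], [0, 0, 0]]
    - [[-0.2, -3.6, 0], [0, 0, 0]]
    - [[-0.2, -3.6, 0], [0, 0, 0]]
    - [[-0.2, -3.6, 0], [0, 0, 0]]
    - [[-0.2, -3.6, 0], [0, 0, 0]]
    - [[-0.2, -3.6, 0], [0, 0, 0]]
    - [[-0.2, -3.6, 0], [0, 0, 0]]
    - [[-0.2, -3.6, 0], [0, 0, 0]]
    - [[-0.2, -3.6, 0], [0, 0, 0]]
    - [[0, 0, 0], [0, 0, 0]]
    - [[0, 0, 0], [0, 0, 0]]
    - [[0, 0, 0], [0, 0, 0]]
  grip: 8.5

```text
t: 34.95
eef_pos: [0.5237, -0.3403, 0.3598]
orientation: [179.9, 0.0, -179.8]
force: [0.1, 0.3, 0.2]
width: 0.998
grasp_force: 0.0
```

Request:
jog_arm:
  series:
    - [[0.2, -0.9, 0], [0, 0, 0]]
    - [[0, 0, 2], [0, 0, 0]]
    - [[0, 0, 2.5], [0, 0, 0]]
    - [[0, 0, 2.5], [0, 0, 0]]
    - [[0, 0, 2], [0, 0, 0]]
    - [[0, 0, 1.3], [0, 0, 0]]
    - [[0, 0, 0.5], [0, 0, 0]]
    - [[0, 0, 0], [0, 0, 0]]
    - [[0, 0, 0], [0, 0, 0]]

```text
t: 35.85
eef_pos: [0.5212, -0.3515, 0.253]
orientation: [-180.0, 0.1, -180.0]
force: [0.3, 0.5, 0.6]
width: 0.993
grasp_force: 0.0
```

Request:
jog_arm:
  series:
    - [[0, 0, 0], [0, 0, 0]]
    - [[0, 0, 0], [0, 0, 0]]
    - [[0, 0, 0], [0, 0, 0]]
    - [[0, 0, 0], [0, 0, 0]]
    - [[0, 0, 0], [0, 0, 0]]
    - [[0, 0, 0], [0, 0, 0]]
    - [[0, 0, 0], [0, 0, 0]]
    - [[0, 0, 0], [0, 0, 0]]
    - [[0, 0, 0], [0, 0, 0]]
    - [[0, 0, 0], [0, 0, 0]]
    - [[0, 0, 0], [0, 0, 0]]
    - [[0, 0, 0], [0, 0, 0]]
  grip: 4.0

```text
t: 37.05
eef_pos: [0.5212, -0.3509, 0.2531]
orientation: [180.0, 0.1, -180.0]
force: [-1.0, 2.9, 5.8]
width: 0.656
grasp_force: 62.5
```

Request:
jog_arm:
  series:
    - [[0, 0, -0.5], [0, 0, 0]]
    - [[0, 0, -1], [0, 0, 0]]
    - [[0, 0, -2], [0, 0, 0]]
    - [[0, 0, -2], [0, 0, 0]]
    - [[0, 0, -1], [0, 0, 0]]
    - [[0.1, 1.5, 0], [0, 0, 0]]
    - [[0.2, 2.8, 0], [0, 0, 0]]
    - [[0.2, 3, 0], [0, 0, 0]]
    - [[0.2, 3, 0], [0, 0, 0]]
    - [[0.2, 3, 0], [0, 0, 0]]
    - [[0.2, 3, 0], [0, 0, 0]]
    - [[0.2, 3, 0], [0, 0, 0]]
    - [[0.2, 3, 0], [0, 0, 0]]
    - [[0.2, 3, 0], [0, 0, 0]]
    - [[0.2, 3, 0], [0, 0, 0]]
    - [[0.2, 3, 0], [0, 0, 0]]
    - [[0, 2.7, 0], [0, 0, 0]]
    - [[0, 0, 0], [0, 0, 0.04]]
    - [[0, 0, 0], [0, 0, 0.04]]
    - [[0, 0, 0], [0, 0, 0]]

```text
t: 39.05
eef_pos: [0.4987, -0.01, 0.3161]
orientation: [-180.0, -0.1, 175.5]
force: [0.1, -0.4, -3.7]
width: 0.648
grasp_force: 64.6
```

Request:
jog_arm:
  series:
    - [[0, 0, 1.5], [0, 0, 0]]
    - [[0, 0, 2], [0, 0, 0]]
    - [[0, 0, 1.5], [0, 0, 0]]
    - [[0, 0, 0.5], [0, 0, 0]]
    - [[0, 0, 0], [0, 0, 0]]
    - [[0, 0, 0], [0, 0, 0]]

```text
t: 39.65
eef_pos: [0.4999, -0.0112, 0.2624]
orientation: [180.0, 0.0, 175.4]
force: [0.0, -0.1, -3.7]
width: 0.653
grasp_force: 64.7
```

Request:
jog_arm:
  series:
    - [[-0.2, 0, 0.5], [0, 0, 0]]
    - [[0, 0, 0.4], [0, 0, 0]]
    - [[0, 0, 0.25], [0, 0, 0]]
    - [[0, 0, 0.15], [0, 0, 0]]
    - [[0, 0, 0.1], [0, 0, 0]]
    - [[0, 0, 0], [0, 0, 0]]
    - [[0, 0, 0], [0, 0, 0]]

```text
t: 40.35
eef_pos: [0.5018, -0.0114, 0.2482]
orientation: [180.0, 0.0, 175.4]
force: [-0.8, 0.7, -1.6]
width: 0.65
grasp_force: 64.9
```

Request:
jog_arm:
  series:
    - [[0, 0, 0.08], [0, 0, 0]]
    - [[0, 0, 0.03], [0, 0, 0]]
    - [[0, 0, 0], [0, 0, 0]]
    - [[0, 0, 0], [0, 0, 0]]

```text
t: 40.75
eef_pos: [0.502, -0.0114, 0.2481]
orientation: [180.0, 0.0, 175.4]
force: [-3.6, 0.7, 10.1]
width: 0.651
grasp_force: 66.0
```

Request:
jog_arm:
  series:
    - [[0, 0, 0], [0, 0, 0]]
    - [[0, 0, 0], [0, 0, 0]]
    - [[0, 0, 0], [0, 0, 0]]
    - [[0, 0, 0], [0, 0, 0]]
    - [[0, 0, 0], [0, 0, 0]]
    - [[0, 0, 0], [0, 0, 0]]
    - [[0, 0, 0], [0, 0, 0]]
    - [[0, 0, 0], [0, 0, 0]]
    - [[0, 0, -1], [0, 0, 0]]
    - [[0, 0, -3], [0, 0, 0]]
    - [[0, 0, -4], [0, 0, 0]]
    - [[0, 0, -3], [0, 0, 0]]
    - [[0, 0, 0], [0, 0, -0.08]]
    - [[0, 0, 0], [0, 0, 0]]
  grip: 8.5

```text
t: 42.15
eef_pos: [0.5019, -0.0114, 0.3586]
orientation: [179.9, 0.2, -180.0]
force: [-0.2, 0.2, -0.4]
width: 0.994
grasp_force: 0.0
```

Request:
jog_arm:
  series:
    - [[0.6, -2.6, 0], [0, 0, 0]]
    - [[0.8, -3.2, 0], [0, 0, 0]]
    - [[0.8, -3.2, 0], [0, 0, 0]]
    - [[0.8, -3.2, 0], [0, 0, 0]]
    - [[0.8, -3.2, 0], [0, 0, 0]]
    - [[0.8, -3.2, 0], [0, 0, 0]]
    - [[0.8, -3.2, 0], [0, 0, 0]]
    - [[0.8, -3.2, 0], [0, 0, 0]]
    - [[0.8, -3.2, 0], [0, 0, 0]]
    - [[0.8, -3.2, 0], [0, 0, 0]]
    - [[0.3, -3.2, 0], [0, 0, 0]]
    - [[0, 0, 0], [0, 0, 0]]
    - [[0, 0, 0], [0, 0, 0]]
    - [[0, 0, 0], [0, 0, 0]]

```text
t: 43.55
eef_pos: [0.421, -0.3562, 0.3563]
orientation: [179.9, -0.1, -180.0]
force: [-0.3, -0.6, -0.3]
width: 0.998
grasp_force: 0.0
```

Request:
jog_arm:
  series:
    - [[0, 0, 2], [0, 0, 0]]
    - [[0, 0, 2.5], [0, 0, 0]]
    - [[0, 0, 2.5], [0, 0, 0]]
    - [[0, 0, 2], [0, 0, 0]]
    - [[0, 0, 1], [0, 0, 0]]
    - [[0, 0, 0.4], [0, 0, 0]]
    - [[0, 0, 0], [0, 0, 0]]
    - [[0, 0, 0], [0, 0, 0]]

```text
t: 44.35
eef_pos: [0.4212, -0.3575, 0.2538]
orientation: [-180.0, 0.1, -180.0]
force: [-0.4, 0.2, 0.2]
width: 0.997
grasp_force: 0.0
```

Request:
jog_arm:
  series:
    - [[0, 0, 0], [0, 0, 0]]
    - [[0, 0, 0], [0, 0, 0]]
    - [[0, 0, 0], [0, 0, 0]]
    - [[0, 0, 0], [0, 0, 0]]
    - [[0, 0, 0], [0, 0, 0]]
    - [[0, 0, 0], [0, 0, 0]]
    - [[0, 0, 0], [0, 0, 0]]
    - [[0, 0, 0], [0, 0, 0]]
    - [[0, 0, 0], [0, 0, 0]]
    - [[0, 0, 0], [0, 0, 0]]
    - [[0, 0, 0], [0, 0, 0]]
    - [[0, 0, 0], [0, 0, 0]]
  grip: 4.0

```text
t: 45.55
eef_pos: [0.4211, -0.3574, 0.2538]
orientation: [180.0, 0.1, -180.0]
force: [-0.9, 1.2, 5.1]
width: 0.639
grasp_force: 62.3
```

Home TCP z is about 0.2488 and the target is (0.471, -0.164): tool x −5.0, y +19.3.

Request:
jog_arm:
  series:
    - [[0, 0, -0.5], [0, 0, 0]]
    - [[0, 0, -1], [0, 0, 0]]
    - [[0, 0, -2], [0, 0, 0]]
    - [[0, 0, -2], [0, 0, 0]]
    - [[0, 0, -1], [0, 0, 0]]
    - [[-0.4, 1.4, 0], [0, 0, 0]]
    - [[-0.6, 2.3, 0], [0, 0, 0]]
    - [[-0.6, 2.3, 0], [0, 0, 0]]
    - [[-0.6, 2.3, 0], [0, 0, 0]]
    - [[-0.6, 2.3, 0], [0, 0, 0]]
    - [[-0.6, 2.3, 0], [0, 0, 0]]
    - [[-0.6, 2.3, 0], [0, 0, 0]]
    - [[-0.6, 2.3, 0], [0, 0, 0]]
    - [[-0.4, 1.8, 0], [0, 0, 0]]
    - [[0, 0, 0], [0, 0, 0]]
    - [[0, 0, 0], [0, 0, 0]]

```text
t: 47.15
eef_pos: [0.4705, -0.1632, 0.3172]
orientation: [180.0, -0.1, -179.9]
force: [-0.5, -0.5, -4.4]
width: 0.643
grasp_force: 64.6
```

Request:
jog_arm:
  series:
    - [[0, 0, 1.5], [0, 0, 0]]
    - [[0, 0, 2], [0, 0, 0]]
    - [[0, 0, 1.5], [0, 0, 0]]
    - [[0, 0, 0.5], [0, 0, 0]]
    - [[0, 0, 0], [0, 0, 0]]
    - [[0, 0, 0], [0, 0, 0]]

```text
t: 47.75
eef_pos: [0.4709, -0.1649, 0.2633]
orientation: [-180.0, 0.0, 180.0]
force: [0.3, 0.2, -3.8]
width: 0.643
grasp_force: 64.7
```

Request:
jog_arm:
  series:
    - [[0, 0, 0.5], [0, 0, 0]]
    - [[0, 0, 0.4], [0, 0, 0]]
    - [[0, 0, 0.25], [0, 0, 0]]
    - [[0, 0, 0.15], [0, 0, 0]]
    - [[0, 0, 0.1], [0, 0, 0]]
    - [[0, 0, 0.05], [0, 0, 0]]
    - [[0, 0, 0], [0, 0, 0]]
    - [[0, 0, 0], [0, 0, 0]]

```text
t: 48.55
eef_pos: [0.4709, -0.1644, 0.2488]
orientation: [180.0, 0.0, -180.0]
force: [-2.1, 0.7, 4.3]
width: 0.642
grasp_force: 65.3
```

Request:
jog_arm:
  series:
    - [[0, 0, 0], [0, 0, 0]]
    - [[0, 0, 0], [0, 0, 0]]
    - [[0, 0, 0], [0, 0, 0]]
    - [[0, 0, 0], [0, 0, 0]]
    - [[0, 0, 0], [0, 0, 0]]
    - [[0, 0, 0], [0, 0, 0]]
    - [[0, 0, 0], [0, 0, 0]]
    - [[0, 0, 0], [0, 0, 0]]
    - [[0, 0, -1], [0, 0, 0]]
    - [[0, 0, -3], [0, 0, 0]]
    - [[0, 0, -4], [0, 0, 0]]
    - [[0, 0, -4], [0, 0, 0]]
    - [[0, -4, 0], [0, 0, 0]]
    - [[0, -4, 0], [0, 0, 0]]
    - [[0, -4, 0], [0, 0, 0]]
    - [[0, -4, 0], [0, 0, 0]]
    - [[0, -4, 0], [0, 0, 0]]
    - [[0, 0, 0], [0, 0, 0]]
    - [[0, 0, 0], [0, 0, 0]]
    - [[0, 0, 0], [0, 0, 0]]
  grip: 8.5

```text
t: 50.55
eef_pos: [0.471, -0.3633, 0.3685]
orientation: [179.9, 0.0, -179.9]
force: [0.1, 0.7, 0.4]
width: 0.997
grasp_force: 0.0
```

```bash
sed -i 's/^rep("boss.*/rep("boss",(h>8)\&(h<30)\&(s>60),0.116,385,412,225,248)/' m.py; python3 m.py pics/top4.png | cut -c1-130; python3 - <<'E'
from h import *
im=cv2.imread("pics/top4.png")
cv2.imwrite("pics/c4.png",cv2.resize(im[155:275,140:430],None,fx=2.7,fy=2.7))
E
```

```text
blue2 [236. 233.] circ [array([491.4, 200. ]), np.float64(30.5)] rect [array([491.8, 201.2]), array([59.5, 55.8]), np.float64(2.1)
white2 [173. 229.] circ [array([495.6, 345.8]), np.float64(41.8)] rect [array([495.8, 346.2]), array([80.1, 80.9]), np.float64(1.0
yellow [389. 248.] circ [array([ 471.2, -164.4]), np.float64(41.2)] rect [array([ 465.9, -159.8]), array([81.6, 67.4]), np.float64
red [327. 234.] circ [array([501.9, -11.5]), np.float64(57.8)] rect [array([501.9, -11.3]), array([83.3, 83.9]), np.float64(85.2)]
plates [235. 234.] circ [array([488.7, 202.6]), np.float64(42.1)] rect [array([489.1, 202.7]), array([80.9, 81.9]), np.float64(1.0
plates [173. 229.] circ [array([498.3, 349.3]), np.float64(42.2)] rect [array([498.4, 349.7]), array([80.9, 81.8]), np.float64(1.0
boss [399. 236.] circ [array([ 471.2, -165.3]), np.float64(10.4)] rect [array([ 471.1, -165.7]), array([17.6, 19.7]), np.float64(1
```

View pics/c4.png

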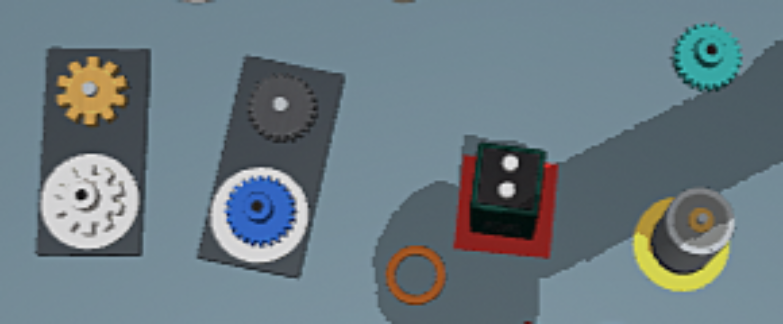

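The crop shows both gears centred on their plates with hubs up: white at (82,195), blue at (257,207). The pump stands upright on the red marking and the motor on the yellow one. All measured offsets are about 3 mm or less, so I hand in.

```bash
python3 -c "
from rig import workorder;print(workorder.finish_job())"
```

```text
the job is handed in; nothing more can be done
None
```

I handed the job in at about 51 s; `finish_job()` gave no verdict, but my last top view showed each gear hub up on its own station's plate and the motor and pump upright on their markings, each within about 3 mm of centre.

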